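# Heft the paste tins and stack them heaviest at the bottom

### The arm

A 6-joint arm with a two-finger parallel gripper is mounted at the origin on a cart in front of the work surface, level with it; the furniture and walls round the work are solid. World frame = base frame: x ahead of the robot, y to its left, z up, the work surface at z = 0. Lengths are in m, angles in rad, forces in N, time in s.
With the tool pointing down it reaches from about 0.4 to 0.825 m from the base axis. Payload 7 kg.
Tool frame: the origin (TCP) lies on the centre line of the jaws, within the pads' length; the fingertips stand 22 mm ahead of it and the grasp point (between the pads) lies 3 mm ahead of it; z points along the fingers, y is the direction in which the jaws open and shut (so a half turn about z gives the same grasp; the last joint's range is limited). The gripper opens to 88 mm and grips with 3 to 60 N. Pads are 19 mm wide; open, the fingers measure 130 mm over their backs; the gripper's body (78 mm by 193 mm) begins 47 mm behind the grasp point.
Start: joints at [-0.901, 0.359, 0.012, 0, -1.224, -0.288], TCP at [0.251, -0.626, 0.249] pointing down, gripper open.
Joint ranges: [-3.07, 3.07], [-1.43, 2.12], [-1.02, 1.25], [-3.03, 1.67], [-3.05, -0], [-3.03, 3.03]. Speed limits (rad/s): [2.39, 2.39, 3.01, 3.14, 3.14, 3.14].

### API

Orientations are given as [roll, pitch, yaw] about the fixed x, y, z axes, in that order (R = Rz(yaw) Ry(pitch) Rx(roll)).
In Python, from station import arm gives the robot as it stands. The module is installed in compiled form; this text tells all that it offers.
- The arm moves only by the tool arm_command, never from a script. Its argument "motion" is a list of rows, each a list of 3 entries, a list of its own where there are three numbers: the shift along the tool's x, y, z in mm, then the turn, a rotation vector about the tool's x, y, z in degrees, then the opening, from 0 (shut) to 1 (fully open). In form: [[[tx, ty, tz], [wx, wy, wz], grip], ...]. A call has 1 to 20 rows; each row shifts and turns the commanded pose from where the row before left it, along the tool's axes as they then stand; what a row does not reach is not made up. A row lasts 1/12 s, in which the tool goes at most 41.7 mm and 7.16 degrees, less where a joint would pass 70% of its speed; a pose out of reach is approached as far as the arm can. A call is refused whole if a number of a shift passes 41.7 or a number of a turn 7.16, either way. A call with a gripper value outside its range is refused whole. The fingers move at their own pace and stop on an object; "newtons" is the grip in N (left out, the last holds). Time passes only in rows, so rows that do not move let the fingers close. It gives the time, the measured TCP pose, the force and the opening at its end, in the units of the state.
- arm.get_state(): the state, without advancing time (a new reading comes with each control period).
- arm.grab_frame(name): name is "scene" or "top" or "wrist"; returns the picture (384x512x3 uint8, red, green, blue); there is no depth.
- arm.camera_info(name): a dict with "fov_y" (degrees; the focal length in pixels is half the picture's height over the tangent of half this angle, whatever the lens; pixels are square), "cx", "cy" (the principal point, pixels), "view" (4x4, takes a point from world to camera coordinates); the wrist camera has in their place "tool_from_camera" (4x4, takes a point from camera to tool coordinates, whose origin is the TCP and whose axes are the flange's). Camera axes: x right, y down, z forward; pixel columns grow to the right and rows downward; lengths in m; the calibration is good to about 2 mm. A picture is of the moment at which its call begins: read the wrist's pose just before it. camera_info takes no time and is no camera call.
- arm.job_done(): hands the job in, once; it reports no verdict.
The state is a dict: "t": time; "q": joint angles; "qd": joint speeds; "joint_efforts": joint torques, N m; "eef_pos": TCP position; "ee_rot": TCP orientation; "force": force on the tool from outside, world axes, zero at the start; "moment": the same for the moment, N m; "width": finger opening in m.
Only numpy, scipy, OpenCV 4.12 (cv2) and the standard library are available. Lean on these libraries where they do the work, as an engineer would, in place of code of your own. Each camera call takes 0.05 s, during which the arm holds its last target. There are 200 camera calls.

### The job

These four closed tins look alike but are filled differently: heft them, and stack the three heaviest upright and squarely on top of one another on the cork seat of the stand, the heaviest at the bottom and the lightest of those three on top; leave the lightest tin of all standing on the bench, clear of the stand. Nobody knows how thick the cork seat is, so feel for it and set each tin down gently rather than dropping it, and do not knock over any tin or disturb the jars, the funnel or the label roll.

Things in the scene. Friction and masses are not known exactly. Their poses are not given: they have to be found in the camera images.
- tin_a_mid (a point): middle (26 mm above its base) of one of four closed bare-metal screw-lid tins, all alike: 62 mm diameter, 52 mm high, flat top and base, upright on the worktop. z: the tin's upward axis. Weight is hidden and its name says nothing about it: in an order that changes at each start the four weigh about 0.09, 0.19, 0.37 and 0.59 kg (each within 0.05 kg)
- tin_b_mid (a point): middle (26 mm above its base) of one of four closed bare-metal screw-lid tins, all alike: 62 mm diameter, 52 mm high, flat top and base, upright on the worktop. z: the tin's upward axis. Weight is hidden and its name says nothing about it: in an order that changes at each start the four weigh about 0.09, 0.19, 0.37 and 0.59 kg (each within 0.05 kg)
- tin_c_mid (a point): middle (26 mm above its base) of one of four closed bare-metal screw-lid tins, all alike: 62 mm diameter, 52 mm high, flat top and base, upright on the worktop. z: the tin's upward axis. Weight is hidden and its name says nothing about it: in an order that changes at each start the four weigh about 0.09, 0.19, 0.37 and 0.59 kg (each within 0.05 kg)
- tin_d_mid (a point): middle (26 mm above its base) of one of four closed bare-metal screw-lid tins, all alike: 62 mm diameter, 52 mm high, flat top and base, upright on the worktop. z: the tin's upward axis. Weight is hidden and its name says nothing about it: in an order that changes at each start the four weigh about 0.09, 0.19, 0.37 and 0.59 kg (each within 0.05 kg)
- stand: fixed steel stacking stand: round foot 100 mm across, 6 mm thick; two upright cheeks at its +y and -y, 34 mm wide, tops 65 mm up, inner faces 71 mm apart; open to its +x and -x (room for fingers). Origin: on its axis at worktop level; x out of the open sides, z up. Between the cheeks a flat cork seat, 66 mm across, its top 10 to 25 mm above the worktop (unreported: feel for it)
- bench: the white worktop bench, fixed; its top is at z = 0 (ignore its origin). Many fixed glass jars, 113 mm tall and 70 mm across, stand in rows on its left part; the row nearest the tins runs along x from 0.45 to 0.73 with its centres at y = -0.10, and everything left of it (higher y, x above 0.42) is full of jars
- jar_far_mid (a point): middle (56 mm up) of a loose empty glass jar, 70 mm diameter, 112 mm high, standing upright behind the tins: a bystander
- jar_side_mid (a point): middle (56 mm up) of a loose open glass jar with ochre paste, 70 mm diameter, 113 mm high, standing upright to the right of the tins: a bystander
- funnel_mid (a point): middle (36 mm up) of a loose white funnel stood on its mouth, 68 mm diameter, 72 mm high, stem up: a bystander
- roll_mid (a point): middle (20 mm up) of a loose roll of white labels lying flat, 66 mm diameter, 39 mm high: a bystander

How it is judged:
At the end, for the whole second after the job is handed in: Three tins stacked on the seat, upright within 0.08 rad, centred within 12 mm of the stand's axis: heaviest of the four at the bottom, second in the middle, third on top (judged by the weight borne); the lightest upright on the bench, at least 75 mm from that axis; all at rest (((z of tin_a_mid in the frame of stand between 0.03 and 0.057 m and horizontal distance between tin_a_mid and stand below 0.012 m) or (z of tin_b_mid in the frame of stand between 0.03 and 0.057 m and horizontal distance between tin_b_mid and stand below 0.012 m) or (z of tin_c_mid in the frame of stand between 0.03 and 0.057 m and horizontal distance between tin_c_mid and stand below 0.012 m) or (z of tin_d_mid in the frame of stand between 0.03 and 0.057 m and horizontal distance between tin_d_mid and stand below 0.012 m)) and ((z of tin_a_mid in the frame of stand between 0.082 and 0.109 m and horizontal distance between tin_a_mid and stand below 0.012 m) or (z of tin_b_mid in the frame of stand between 0.082 and 0.109 m and horizontal distance between tin_b_mid and stand below 0.012 m) or (z of tin_c_mid in the frame of stand between 0.082 and 0.109 m and horizontal distance between tin_c_mid and stand below 0.012 m) or (z of tin_d_mid in the frame of stand between 0.082 and 0.109 m and horizontal distance between tin_d_mid and stand below 0.012 m)) and ((z of tin_a_mid in the frame of stand between 0.134 and 0.161 m and horizontal distance between tin_a_mid and stand below 0.012 m) or (z of tin_b_mid in the frame of stand between 0.134 and 0.161 m and horizontal distance between tin_b_mid and stand below 0.012 m) or (z of tin_c_mid in the frame of stand between 0.134 and 0.161 m and horizontal distance between tin_c_mid and stand below 0.012 m) or (z of tin_d_mid in the frame of stand between 0.134 and 0.161 m and horizontal distance between tin_d_mid and stand below 0.012 m)) and ((height (world z) of tin_a_mid between 0.022 and 0.03 m and horizontal distance between tin_a_mid and stand above 0.075 m and contact force between tin_a and bench between 0.4 and 1.4 N) or (height (world z) of tin_b_mid between 0.022 and 0.03 m and horizontal distance between tin_b_mid and stand above 0.075 m and contact force between tin_b and bench between 0.4 and 1.4 N) or (height (world z) of tin_c_mid between 0.022 and 0.03 m and horizontal distance between tin_c_mid and stand above 0.075 m and contact force between tin_c and bench between 0.4 and 1.4 N) or (height (world z) of tin_d_mid between 0.022 and 0.03 m and horizontal distance between tin_d_mid and stand above 0.075 m and contact force between tin_d and bench between 0.4 and 1.4 N)) and (contact force between tin_a and tin_b below 2.8 N or (contact force between tin_a and tin_b below 6.9 N and z of any of tin_a_mid, tin_b_mid in the frame of stand below 0.057 m)) and (contact force between tin_a and tin_c below 2.8 N or (contact force between tin_a and tin_c below 6.9 N and z of any of tin_a_mid, tin_c_mid in the frame of stand below 0.057 m)) and (contact force between tin_a and tin_d below 2.8 N or (contact force between tin_a and tin_d below 6.9 N and z of any of tin_a_mid, tin_d_mid in the frame of stand below 0.057 m)) and (contact force between tin_b and tin_c below 2.8 N or (contact force between tin_b and tin_c below 6.9 N and z of any of tin_b_mid, tin_c_mid in the frame of stand below 0.057 m)) and (contact force between tin_b and tin_d below 2.8 N or (contact force between tin_b and tin_d below 6.9 N and z of any of tin_b_mid, tin_d_mid in the frame of stand below 0.057 m)) and (contact force between tin_c and tin_d below 2.8 N or (contact force between tin_c and tin_d below 6.9 N and z of any of tin_c_mid, tin_d_mid in the frame of stand below 0.057 m)) and angle between each of tin_a_mid, tin_b_mid, tin_c_mid, tin_d_mid's own z axis and vertical below 0.08 rad and linear speed of each of tin_a, tin_b, tin_c, tin_d below 0.02 m/s); the robot touches nothing.
It fails at once if a jar, the funnel or the label roll is shoved more than 30 mm or tipped (distance of any of jar_far_mid, jar_side_mid, funnel_mid, roll_mid from where it was at the start of the episode above 0.03 m or angle between any of jar_far_mid, jar_side_mid, funnel_mid, roll_mid's own z axis and vertical above 0.3 rad).
It fails at once if a tin is dropped on to the stand or the stack (let go, it moves faster than 0.5 m/s there) ((horizontal distance between tin_a_mid and stand below 0.025 m and height (world z) of tin_a_mid below 0.2 m and linear speed of tin_a above 0.5 m/s and contact force between the fingers and tin_a below 0.2 N) or (horizontal distance between tin_b_mid and stand below 0.025 m and height (world z) of tin_b_mid below 0.2 m and linear speed of tin_b above 0.5 m/s and contact force between the fingers and tin_b below 0.2 N) or (horizontal distance between tin_c_mid and stand below 0.025 m and height (world z) of tin_c_mid below 0.2 m and linear speed of tin_c above 0.5 m/s and contact force between the fingers and tin_c below 0.2 N) or (horizontal distance between tin_d_mid and stand below 0.025 m and height (world z) of tin_d_mid below 0.2 m and linear speed of tin_d above 0.5 m/s and contact force between the fingers and tin_d below 0.2 N)).
It fails at once if a tin is tipped over (angle between any of tin_a_mid, tin_b_mid, tin_c_mid, tin_d_mid's own z axis and vertical above 0.7 rad).
It also fails if it takes over 72 s, if anything falls off the work surface, if the arm or the gripper's body presses on something with over 40 N, if the wrist force passes 120 N, or if a joint passes its speed limit or range.

## Working session

There is one attempt and no reset: what is moved stays moved. The work goes in short steps, Python scripts to look and compute and a tool call to move; the robot and the scene stay as the last step left them, time stands still between calls to the robot, and variables do not carry over. Pictures are saved under pics/ and viewed, on a budget of 10 in all, crops included, one or two more only if the job needs it, and the job is handed in when it is done.

Besides the shell and the picture viewer there is one more tool, called after ">>>" as name([rows], argument=value, ...), one row to a line, values as JSON. arm_command: Moves the arm, as the interface text tells. Its arguments: {"type":"object","properties":{"motion":{"type":"array","items":{"type":"array"}},"newtons":{"type":"number"}},"required":["motion"]}

```bash
mkdir -p pics
cat > h.py <<'E'
from station import arm
import numpy as np, cv2
def cam(n):
    c=arm.camera_info(n); f=192/np.tan(np.radians(c["fov_y"])/2); return c,f
def ray(n,u,v,z):
    c,f=cam(n); V=np.array(c["view"]); R=V[:3,:3]; o=-R.T@V[:3,3]
    d=R.T@np.array([(u-c["cx"])/f,(v-c["cy"])/f,1]); return o+d*(z-o[2])/d[2]
def proj(n,p):
    c,f=cam(n); V=np.array(c["view"]); q=V[:3,:3]@np.array(p)+V[:3,3]; return q[0]/q[2]*f+c["cx"],q[1]/q[2]*f+c["cy"]
def save(n,name):
    im=arm.grab_frame(n); cv2.imwrite("pics/"+name,im[:,:,::-1]); return im
E
python3 - <<'E'
from h import *
print(arm.get_state())
a=save("top","t0.png"); b=save("scene","s0.png")
cv2.imwrite("pics/top_l.png",cv2.resize(a[:,:,::-1],(800,600),interpolation=cv2.INTER_CUBIC))
for n in("top","scene"): 
    c,f=cam(n);V=np.array(c["view"]);print(n,c["fov_y"],c["cx"],c["cy"],f,-V[:3,:3].T@V[:3,3]); print(V[:3,:3])
print(arm.camera_info("wrist"))
E
```

```text
{'t': 0.0, 'q': array([-9.00875677e-01,  3.59381267e-01,  1.10440858e-02, -3.49716602e-04,
       -1.22406928e+00, -2.88048332e-01]), 'qd': array([-0.00220156, -0.00280506, -0.000234  ,  0.00079943,  0.00086578,
        0.00150749]), 'joint_efforts': array([ 1.01296533e-03, -5.82719600e+01,  2.93048805e+01,  6.99729055e+00,
        6.71991846e-03, -1.97855657e-04]), 'eef_pos': array([ 0.25132194, -0.62598157,  0.24761992]), 'ee_rot': array([ 3.13995545e+00, -1.42245038e-04, -2.75983933e+00]), 'force': array([0.21625994, 0.6028506 , 0.51035362]), 'moment': array([ 0.04175837, -0.01242509, -0.00488664]), 'width': 0.08741624643179546}
top 44.22745039000495 252.3099821533572 188.87129694856011 472.5142320990259 [ 0.24680416 -0.35742074  1.31981765]
[[ 1.39278333e-02 -9.99902866e-01 -5.23177139e-04]
 [-9.83745758e-01 -1.36090937e-02 -1.79050483e-01]
 [ 1.79025971e-01  3.00845857e-03 -9.83839749e-01]]
scene 52.440933873311664 260.1531259883135 192.59287308074911 389.8439270911538 [-0.19337227 -1.18140111  0.17057741]
[[ 0.73857995 -0.67404021 -0.01301747]
 [-0.28669585 -0.296554   -0.91096719]
 [ 0.61016813  0.67655416 -0.41227337]]
{'fov_y': 71.58696385112975, 'cx': 257.55346403925535, 'cy': 189.4030099250367, 'tool_from_camera': array([[-5.32086762e-04, -9.60378903e-01, -2.78697110e-01,
         7.58359270e-02],
       [ 9.99997987e-01,  2.81185694e-05, -2.00608529e-03,
        -2.39010924e-04],
       [ 1.93443855e-03, -2.78697617e-01,  9.60376955e-01,
        -1.37347759e-01],
       [ 0.00000000e+00,  0.00000000e+00,  0.00000000e+00,
         1.00000000e+00]])}
```

View pics/top_l.png

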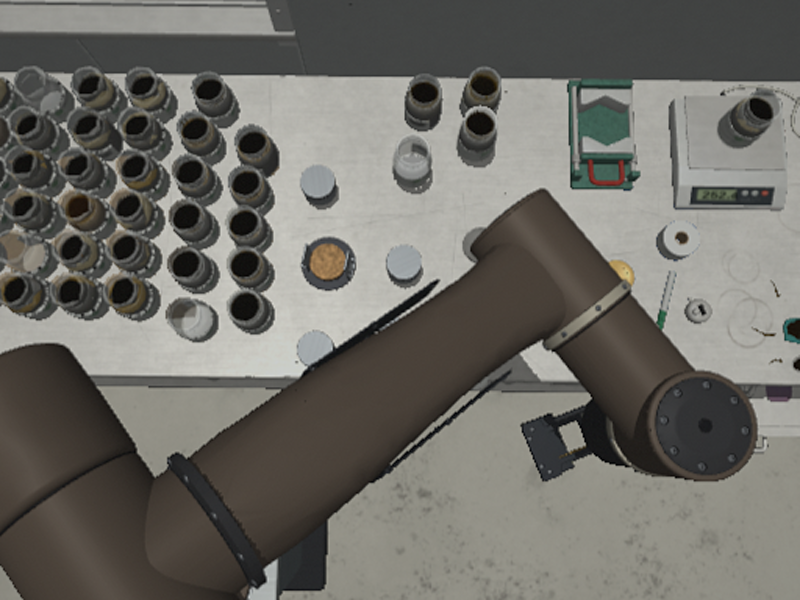

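View pics/s0.png

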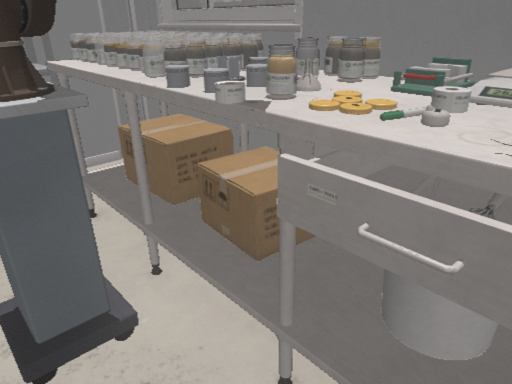

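The top view (enlarged) shows tins at about (318,185), (404,264) and (316,349), the stand with its cork at (328,262), and a half-hidden object at (475,240). The scene view shows grey tins near (177,75), (216,80) and (258,74), the white roll at (230,92), the ochre jar at (281,72) and the funnel at (308,80). Next I'll measure positions.

Run:
```python
from h import *
im=cv2.imread("pics/t0.png"); g=cv2.cvtColor(im,cv2.COLOR_BGR2HSV)
b,gg,r=[im[:,:,i].astype(int) for i in range(3)]
m=((b-r>=6)&(b>130)).astype(np.uint8)
n,l,s,c=cv2.connectedComponentsWithStats(m)
for i in range(1,n):
    if s[i,4]>100: print("tin?",s[i],c[i],ray("top",*c[i],.052).round(4), [x for x in ray("top",s[i,0],c[i][1],.052).round(3)], ray("top",s[i,0]+s[i,2],c[i][1],.052).round(3))
m=((g[:,:,0]>8)&(g[:,:,0]<22)&(g[:,:,1]>80)&(g[:,:,2]>100)).astype(np.uint8)
n,l,s,c=cv2.connectedComponentsWithStats(m)
for i in range(1,n):
    if s[i,4]>60: print("cork?",s[i],c[i],ray("top",*c[i],.0175).round(4))
for nm,u,v,z in(("hidden",475,240,.052),("far",412,150,.112),("tin3",316,349,.052),("stand",328,262,.0175)): print(nm,ray("top",u*.64,v*.64,z).round(3))
s=cv2.imread("pics/s0.png")[30:130,140:340]; cv2.imwrite("pics/sc.png",cv2.resize(s,(800,400),interpolation=cv2.INTER_CUBIC))
```

```text
tin? [193 106  21  20 330] [202.80909091 115.71818182] [ 0.6842 -0.2117  0.052 ] [np.float64(0.684), np.float64(-0.184), np.float64(0.052)] [ 0.685 -0.243  0.052]
tin? [248 157  21  21 356] [257.96067416 167.39325843] [ 0.5377 -0.3682  0.052 ] [np.float64(0.537), np.float64(-0.341), np.float64(0.052)] [ 0.538 -0.399  0.052]
tin? [191 212  22  22 335] [200.52537313 221.80298507] [ 0.3854 -0.2153  0.052 ] [np.float64(0.385), np.float64(-0.19), np.float64(0.052)] [ 0.386 -0.249  0.052]
cork? [198 156  23  23 411] [209.17274939 167.03163017] [ 0.5448 -0.2307  0.0175]
cork? [390 167  16  16 115] [398.06956522 172.64347826] [ 0.536  -0.7636  0.0175]
hidden [ 0.579 -0.495  0.052]
far [ 0.721 -0.381  0.112]
tin3 [ 0.381 -0.22   0.052]
stand [ 0.543 -0.233  0.018]
```

View pics/sc.png

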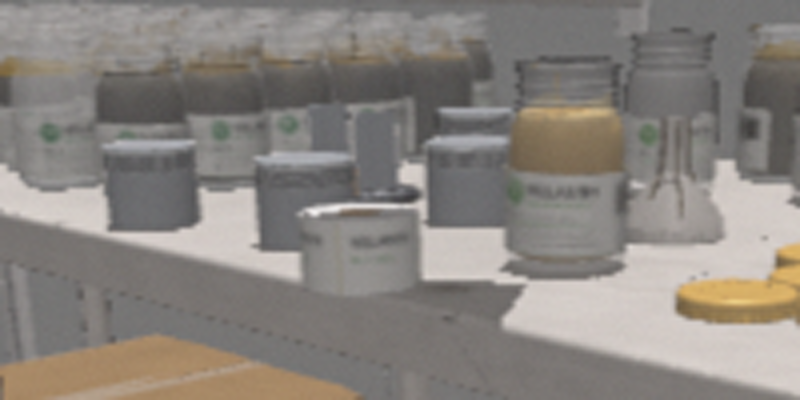

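The crop (scene pixel = 140+X/4, 30+Y/4) shows four tins at about (150,148), (305,160), (468,142) and (475,115) by their tops. The stand's cheeks are at (330–380,150), the roll at (360,250), the ochre jar at (565,150) and the funnel behind it at (675,200).

Run:
```python
from h import *
for nm,X,Y,z in(("t1",150,148,.052),("t2",305,160,.052),("t3",468,142,.052),("t4",475,115,.052),("roll",360,210,.039),("jarside_base",565,250,.0),("funnelbase",675,225,0)): print(nm,ray("scene",140+X/4,30+Y/4,z).round(3))
for p in ((.3854,-.2153,.052),(.5377,-.3682,.052),(.6842,-.2117,.052),(.579,-.495,.052)):
    u,v=proj("scene",p); print(p,(u-140)*4,(v-30)*4)
```

```text
t1 [ 0.365 -0.246  0.052]
t2 [ 0.395 -0.375  0.052]
t3 [ 0.525 -0.38   0.052]
t4 [ 0.648 -0.251  0.052]
roll [ 0.348 -0.487  0.039]
jarside_base [ 0.496 -0.499  0.   ]
funnelbase [ 0.612 -0.487  0.   ]
(0.3854, -0.2153, 0.052) 152.419217774632 141.61723194189136
(0.5377, -0.3682, 0.052) 470.718348261609 139.00358291614873
(0.6842, -0.2117, 0.052) 475.6886691721779 108.35885367845174
(0.579, -0.495, 0.052) 653.7905888790494 148.33892568122093
```

>>> arm_command([
  [[0, 0, 0], [0, 0, -6.81], 1],
  [[0, 0, 0], [0, 0, -6.81], 1],
  [[0, 0, 0], [0, 0, -6.81], 1],
  [[0, 0, 0], [0, 0, -6.81], 1],
  [[0, 0, 0], [0, 0, -6.81], 1],
  [[0, 0, 0], [0, 0, -6.81], 1],
  [[0, 0, 0], [0, 0, -6.81], 1],
  [[0, 0, 0], [0, 0, -6.81], 1],
  [[0, 0, 0], [0, 0, -6.81], 1],
  [[0, 0, 0], [0, 0, -6.81], 1],
])

```text
t: 0.93
eef_pos: [0.2514, -0.6262, 0.248]
ee_rot: [3.141, 0.001, -1.565]
force: [0.0, -0.9, -0.5]
width: 0.0877
```

>>> arm_command([
  [[-24, -22, 0], [0, 0, 0], 1],
  [[-24, -22, 0], [0, 0, 0], 1],
  [[-24, -22, 0], [0, 0, 0], 1],
  [[-24, -22, 0], [0, 0, 0], 1],
  [[-24, -22, 0], [0, 0, 0], 1],
  [[-24, -22, 0], [0, 0, 0], 1],
  [[-24, -22, 0], [0, 0, 0], 1],
  [[-24, -22, 0], [0, 0, 0], 1],
  [[-24, -22, 0], [0, 0, 0], 1],
  [[-24, -22, 0], [0, 0, 0], 1],
  [[-24, -22, 0], [0, 0, 0], 1],
  [[-24, -22, 0], [0, 0, 0], 1],
  [[0, 0, 0], [0, 0, 0], 1],
])

```text
t: 2.02
eef_pos: [0.5186, -0.335, 0.248]
ee_rot: [-3.141, 0.001, -1.568]
force: [-0.5, 0.4, -0.0]
width: 0.0881
```

```bash
cat >> h.py <<'E'
from scipy.spatial.transform import Rotation as Ro
def wray(u,v,z,s):
    c,f=cam("wrist"); T=np.array(c["tool_from_camera"]); R=Ro.from_euler("xyz",s["ee_rot"]).as_matrix()
    o=R@T[:3,3]+s["eef_pos"]; d=R@T[:3,:3]@np.array([(u-c["cx"])/f,(v-c["cy"])/f,1]); return o+d*(z-o[2])/d[2]
E
python3 - <<'E'
from h import *
s=arm.get_state(); print(s["t"],s["eef_pos"],s["ee_rot"],s["force"])
a=save("wrist","w1.png")
cv2.imwrite("pics/w1_l.png",cv2.resize(a[:,:,::-1],(800,600),interpolation=cv2.INTER_CUBIC))
E
```

```text
2.0167 [ 0.51863965 -0.33499733  0.24797581] [-3.14144221e+00  6.04264653e-04 -1.56781110e+00] [-0.52602514  0.42682046 -0.01756424]
```

View pics/w1_l.png

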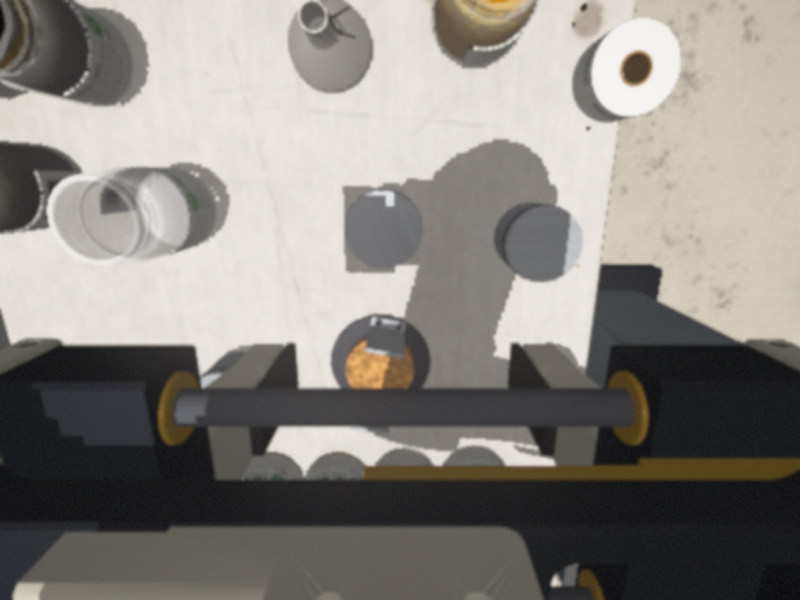

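Run:
```python
from h import *
s=arm.get_state()
for nm,u,v,z in(("B",384,229,.052),("Bl",345,229,.052),("Br",423,229,.052),("D",541,242,.052),("Dl",500,242,.052),("Dr",582,242,.052),("footL",331,366,.006),("footR",430,366,.006),("foottop",381,316,.006),("corkL",345,370,.0175),("corkR",414,370,.0175),
 ("roll",635,67,.039),("funnelstem",314,15,.072),("funnelbot",331,90,0),("jarsidebot",470,65,0),("jarfar top",95,215,.112)):
    print(nm,wray(u*.64,v*.64,z,s).round(4))
im=cv2.imread("pics/w1.png"); 
# top camera look with arm moved
t=save("top","t1.png").astype(int); m=((t[:,:,2]-t[:,:,0]>=6)&(t[:,:,2]>90)).astype(np.uint8)
n,l,st,c=cv2.connectedComponentsWithStats(m)
for i in range(1,n):
    if st[i,4]>100: print(st[i],ray("top",*c[i],.052).round(4))
```

```text
B [ 0.5317 -0.3713  0.052 ]
Bl [ 0.5628 -0.3712  0.052 ]
Br [ 0.5006 -0.3713  0.052 ]
D [ 0.4056 -0.3612  0.052 ]
Dl [ 0.4386 -0.3611  0.052 ]
Dr [ 0.3727 -0.3613  0.052 ]
footL [ 0.5879 -0.2296  0.006 ]
footR [ 0.4892 -0.2298  0.006 ]
foottop [ 0.5374 -0.2823  0.006 ]
corkL [ 0.5724 -0.2309  0.0175]
corkR [ 0.5055 -0.2311  0.0175]
roll [ 0.3435 -0.4906  0.039 ]
funnelstem [ 0.5754 -0.5132  0.072 ]
funnelbot [ 0.5775 -0.4814  0.    ]
jarsidebot [ 0.4612 -0.5006  0.    ]
jarfar top [ 0.7161 -0.3871  0.112 ]
[200 213  13  22 146] [ 0.382  -0.2323  0.052 ]
```

The wrist view shows tin B at (384,229), tin D at (541,242), the stand foot centred near (381,366), the roll at (635,67), the funnel at (331,45), the ochre jar at (485,20) and the far jar at (120,215). Sizes come out right (62–66 mm tins, 99 mm foot). I'll go down on B first.

>>> arm_command([
  [[36, -13, 0], [0, 0, 0], 1],
  [[0, 0, 35], [0, 0, 0], 1],
  [[0, 0, 35], [0, 0, 0], 1],
  [[0, 0, 35], [0, 0, 0], 1],
  [[0, 0, 35], [0, 0, 0], 1],
  [[0, 0, 35], [0, 0, 0], 1],
  [[0, 0, 25], [0, 0, 0], 1],
  [[0, 0, 11], [0, 0, 0], 1],
  [[0, 0, 0], [0, 0, 0], 1],
  [[0, 0, 0], [0, 0, 0], 0.6],
  [[0, 0, 0], [0, 0, 0], 0.6],
  [[0, 0, 0], [0, 0, 0], 0.6],
  [[0, 0, 0], [0, 0, 0], 0.6],
  [[0, 0, 0], [0, 0, 0], 0.6],
], newtons=30)

```text
t: 3.28
eef_pos: [0.5308, -0.3751, 0.0397]
ee_rot: [-3.137, -0.002, -1.571]
force: [3.5, -0.0, 5.3]
width: 0.0615
```

>>> arm_command([
  [[0, 0, 0], [0, 0, 0], 0],
  [[0, 0, 0], [0, 0, 0], 0],
  [[0, 0, -10], [0, 0, 0], 0],
  [[0, 0, -20], [0, 0, 0], 0],
  [[0, 0, -20], [0, 0, 0], 0],
  [[0, 0, -20], [0, 0, 0], 0],
  [[0, 0, 0], [0, 0, 0], 0],
  [[0, 0, 0], [0, 0, 0], 0],
  [[0, 0, 0], [0, 0, 0], 0],
  [[0, 0, 0], [0, 0, 0], 0],
])

```text
t: 4.12
eef_pos: [0.5271, -0.3738, 0.1057]
ee_rot: [3.138, 0.002, -1.572]
force: [0.5, 0.1, -6.4]
width: 0.0615
```

>>> arm_command([
  [[0, 0, 0], [0, 0, 0], 0],
])

```text
t: 4.2
eef_pos: [0.5275, -0.3741, 0.1059]
ee_rot: [3.139, 0.001, -1.571]
force: [-0.2, 0.7, -5.2]
width: 0.0617
```

>>> arm_command([
  [[0, 0, 0], [0, 0, 0], 0],
])

```text
t: 4.28
eef_pos: [0.5279, -0.3742, 0.1063]
ee_rot: [3.14, 0.001, -1.571]
force: [-0.3, -1.1, -5.7]
width: 0.0613
```

>>> arm_command([
  [[0, 0, 0], [0, 0, 0], 0],
])

```text
t: 4.37
eef_pos: [0.5282, -0.3744, 0.1067]
ee_rot: [3.14, 0.0, -1.571]
force: [-0.8, 0.8, -6.0]
width: 0.0618
```

Run:
```python
from h import *
s=arm.get_state()
for k in s: print(k,s[k])
```

```text
t 4.3667
q [-3.15855732e-01  4.31065917e-01 -2.24371396e-01 -8.77070460e-05
 -9.16732870e-01  3.15404049e-01]
qd [-0.00032179 -0.00416825  0.00419657  0.00103941 -0.00091271  0.00237459]
joint_efforts [-1.46375009e-02 -6.26433706e+01  2.67493004e+01  6.70383051e+00
  2.37922382e-02 -3.59434603e-05]
eef_pos [ 0.52824317 -0.37438381  0.10674519]
ee_rot [ 3.14030814e+00  4.92273703e-04 -1.57130174e+00]
force [-0.79867717  0.77919621 -5.97344231]
moment [-0.06052571  0.06336667 -0.02596832]
width 0.061807506366386745
```

B weighs about 5.8 N, so it is the heaviest. I'll carry it high past the stand, with the camera over the stand, to measure the stand exactly.

>>> arm_command([
  [[0, 0, -30], [0, 0, 0], 0],
  [[0, 0, -35], [0, 0, 0], 0],
  [[0, 0, -30], [0, 0, 0], 0],
  [[-15, -1, 0], [0, 0, 0], 0],
  [[-30, -2, 0], [0, 0, 0], 0],
  [[-30, -2, 0], [0, 0, 0], 0],
  [[-30, -2, 0], [0, 0, 0], 0],
  [[-30, -2, 0], [0, 0, 0], 0],
  [[-30, -2, 0], [0, 0, 0], 0],
  [[-30, 0, 0], [0, 0, 0], 0],
  [[-20, 0, 0], [0, 0, 0], 0],
  [[-10, 0, 0], [0, 0, 0], 0],
  [[0, 0, 0], [0, 0, 0], 0],
  [[0, 0, 0], [0, 0, 0], 0],
  [[0, 0, 0], [0, 0, 0], 0],
])

```text
t: 5.62
eef_pos: [0.5396, -0.15, 0.2024]
ee_rot: [3.141, -0.0, -1.571]
force: [0.3, -0.3, -6.2]
width: 0.0615
```

Run:
```python
from h import *
s=arm.get_state(); print(s["t"],s["eef_pos"],s["ee_rot"],s["force"])
a=save("wrist","w2.png")
cv2.imwrite("pics/w2_l.png",cv2.resize(a[:,:,::-1],(800,600),interpolation=cv2.INTER_CUBIC))
```

```text
5.6167 [ 0.53957092 -0.14998612  0.20236786] [ 3.14128213e+00 -1.75010077e-04 -1.57137571e+00] [ 0.26267546 -0.26874566 -6.16355904]
```

View pics/w2_l.png

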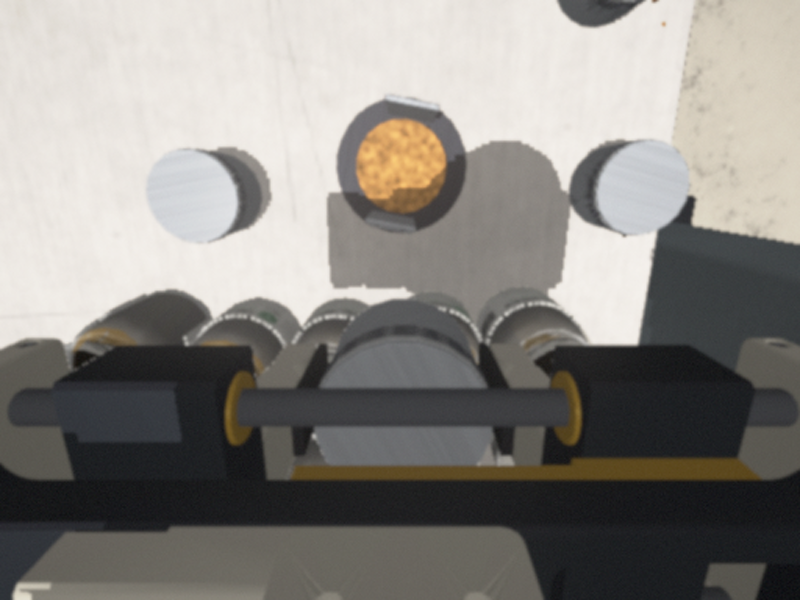

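The view shows the cork at (400,165) and the foot centred near (401,164). Tin C's lid is at (193,195) and tin A's at (642,187). The held tin is centred between the jaws. I'll fit these now.

```bash
cat >> h.py <<'E'
def fitmask(m,z,s,n="",amin=300,ymax=250):
    k,l,st,c=cv2.connectedComponentsWithStats(m.astype(np.uint8))
    for i in range(1,k):
        if st[i,4]>amin and c[i][1]<ymax:
            cn=max(cv2.findContours((l==i).astype(np.uint8),0,2)[0],key=cv2.contourArea)
            P=np.array([wray(u,v,z,s)[:2] for u,v in cv2.convexHull(cn)[:,0]]).astype(np.float32)
            (x,y),r=cv2.minEnclosingCircle(P)
            print(n,c[i].round(1),"hull centre",P.min(0)/2+P.max(0)/2,"encl",round(x,4),round(y,4),"r",round(r,4))
E
python3 - <<'E'
from h import *
s=arm.get_state(); im=cv2.imread("pics/w2.png"); b,g,r=[im[:,:,i].astype(int) for i in range(3)]
fitmask((r-b>50),.0175,s,"cork")
fitmask((b-r>=4)&(b>140)&(b<225),.052,s,"tins")
fitmask((r<120),.006,s,"dark")
for nm,u,v,z in(("heldfront",400,332,.216),("foot L",337,164,.006),("foot R",466,164,.006),("top cheek outer edge",412,96,.065),("cheek low",390,231,.065),("cheekhi inner", 412,107,.065),("cheeklow inner",390,218,.065)): print(nm,wray(u*.64,v*.64,z,s).round(4))
E
```

```text
cork [256.3 105.2] hull centre [ 0.5404873  -0.23292165] encl 0.5407 -0.2329 r 0.0339
tins [410.8 119.6] hull centre [ 0.37874967 -0.21790428] encl 0.3789 -0.2174 r 0.0312
tins [121.2 124.2] hull centre [ 0.68074536 -0.21336332] encl 0.6807 -0.2128 r 0.0303
dark [381.3   6.3] hull centre [ 0.4021543  -0.33529305] encl 0.4022 -0.3429 r 0.0282
dark [258.5 109.6] hull centre [ 0.53920066 -0.23105821] encl 0.5399 -0.2309 r 0.0497
dark [377.4 117.1] hull centre [ 0.38977277 -0.21858472] encl 0.3789 -0.2191 r 0.0324
dark [155.5 121.6] hull centre [ 0.6671846  -0.21332502] encl 0.6794 -0.2135 r 0.03
heldfront [ 0.54   -0.1784  0.216 ]
foot L [ 0.5892 -0.2349  0.006 ]
foot R [ 0.4906 -0.2347  0.006 ]
top cheek outer edge [ 0.5333 -0.2723  0.065 ]
cheek low [ 0.5474 -0.1912  0.065 ]
cheekhi inner [ 0.5333 -0.2662  0.065 ]
cheeklow inner [ 0.5473 -0.1996  0.065 ]
```

>>> arm_command([
  [[15, 0, 0], [0, 0, 0], 0],
  [[30, 0, 0], [0, 0, 0], 0],
  [[30, 0, 0], [0, 0, 0], 0],
  [[10, 0, 0], [0, 0, 0], 0],
  [[0, 0, 12], [0, 0, 0], 0],
  [[0, 0, 25], [0, 0, 0], 0],
  [[0, 0, 25], [0, 0, 0], 0],
  [[0, 0, 15], [0, 0, 0], 0],
  [[0, 0, 8], [0, 0, 0], 0],
  [[0, 0, 0], [0, 0, 0], 0],
  [[0, 0, 0], [0, 0, 0], 0],
  [[0, 0, 0], [0, 0, 0], 0],
])

```text
t: 6.67
eef_pos: [0.5406, -0.235, 0.1188]
ee_rot: [-3.14, -0.001, -1.571]
force: [-0.3, -0.6, -5.3]
width: 0.0614
```

>>> arm_command([
  [[0, 0, 15], [0, 0, 0], 0],
  [[0, 0, 15], [0, 0, 0], 0],
  [[0, 0, 10], [0, 0, 0], 0],
  [[0, 0, 7], [0, 0, 0], 0],
  [[0, 0, 0], [0, 0, 0], 0],
  [[0, 0, 0], [0, 0, 0], 0],
  [[0, 0, 0], [0, 0, 0], 0],
])

```text
t: 7.25
eef_pos: [0.5404, -0.2347, 0.0715]
ee_rot: [-3.14, -0.0, -1.571]
force: [1.2, 0.2, -5.7]
width: 0.0614
```

>>> arm_command([
  [[0, 0, 2], [0, 0, 0], 0],
  [[0, 0, 2], [0, 0, 0], 0],
])

```text
t: 7.42
eef_pos: [0.5402, -0.2346, 0.0673]
ee_rot: [-3.14, -0.0, -1.571]
force: [-0.0, 0.1, -5.7]
width: 0.0615
```

>>> arm_command([
  [[0, 0, 2], [0, 0, 0], 0],
  [[0, 0, 2], [0, 0, 0], 0],
])

```text
t: 7.58
eef_pos: [0.5397, -0.2345, 0.0626]
ee_rot: [-3.141, -0.0, -1.571]
force: [-0.2, 0.7, -6.4]
width: 0.0617
```

>>> arm_command([
  [[0, 0, 1.5], [0, 0, 0], 0],
  [[0, 0, 1.5], [0, 0, 0], 0],
])

```text
t: 7.75
eef_pos: [0.5396, -0.2345, 0.0614]
ee_rot: [3.142, -0.001, -1.57]
force: [-11.5, 7.9, 29.2]
width: 0.0615
```

>>> arm_command([
  [[0, 0, 1.5], [0, 0, 0], 0],
  [[0, 0, 1.5], [0, 0, 0], 0],
])

```text
t: 7.92
eef_pos: [0.5396, -0.2346, 0.0609]
ee_rot: [-3.141, -0.001, -1.57]
force: [-16.6, 8.7, 44.4]
width: 0.062
```

Contact at TCP z ≈ 0.0615 m, so the seat is about 22 mm up. I'll ease the pressure, then release.

>>> arm_command([
  [[0, 0, -1.5], [0, 0, 0], 0],
  [[0, 0, -1.5], [0, 0, 0], 0],
])

```text
t: 8.08
eef_pos: [0.5397, -0.2346, 0.0611]
ee_rot: [-3.14, -0.0, -1.571]
force: [0.1, 0.0, -5.5]
width: 0.0618
```

>>> arm_command([
  [[0, 0, -0.6], [0, 0, 0], 0],
  [[0, 0, 0], [0, 0, 0], 0],
])

```text
t: 8.25
eef_pos: [0.5399, -0.2346, 0.061]
ee_rot: [-3.141, -0.0, -1.571]
force: [-3.5, 2.9, 8.3]
width: 0.0617
```

Near zero load on the seat. Releasing slowly and rising.

>>> arm_command([
  [[0, 0, 0], [0, 0, 0], 0.75],
  [[0, 0, 0], [0, 0, 0], 0.8],
  [[0, 0, 0], [0, 0, 0], 0.85],
  [[0, 0, 0], [0, 0, 0], 1],
  [[0, 0, 0], [0, 0, 0], 1],
  [[0, 0, 0], [0, 0, 0], 1],
  [[0, 0, -15], [0, 0, 0], 1],
  [[0, 0, -25], [0, 0, 0], 1],
  [[0, 0, -30], [0, 0, 0], 1],
  [[0, 0, -30], [0, 0, 0], 1],
  [[0, 0, -30], [0, 0, 0], 1],
  [[0, 0, 0], [0, 0, 0], 1],
  [[0, 0, 0], [0, 0, 0], 1],
])

```text
t: 9.33
eef_pos: [0.5407, -0.2347, 0.1923]
ee_rot: [-3.137, -0.0, -1.571]
force: [-0.1, -0.7, -0.3]
width: 0.0878
```

>>> arm_command([
  [[-5.5, -35, 0], [0, 0, 0], 1],
  [[-5.5, -35, 0], [0, 0, 0], 1],
  [[-5.5, -35, 0], [0, 0, 0], 1],
  [[-5.5, -35, 0], [0, 0, 0], 1],
  [[0, 0, 15], [0, 0, 0], 1],
  [[0, 0, 30], [0, 0, 0], 1],
  [[0, 0, 35], [0, 0, 0], 1],
  [[0, 0, 30], [0, 0, 0], 1],
  [[0, 0, 20], [0, 0, 0], 1],
  [[0, 0, 15], [0, 0, 0], 1],
  [[0, 0, 8], [0, 0, 0], 1],
  [[0, 0, 0], [0, 0, 0], 1],
  [[0, 0, 0], [0, 0, 0], 1],
  [[0, 0, 0], [0, 0, 0], 0.6],
  [[0, 0, 0], [0, 0, 0], 0.6],
  [[0, 0, 0], [0, 0, 0], 0.6],
  [[0, 0, 0], [0, 0, 0], 0],
  [[0, 0, 0], [0, 0, 0], 0],
  [[0, 0, 0], [0, 0, 0], 0],
])

```text
t: 10.92
eef_pos: [0.6803, -0.2126, 0.0381]
ee_rot: [-3.14, -0.0, -1.571]
force: [1.1, 0.5, 3.9]
width: 0.0616
```

>>> arm_command([
  [[0, 0, -10], [0, 0, 0], 0],
  [[0, 0, -15], [0, 0, 0], 0],
  [[0, 0, -10], [0, 0, 0], 0],
  [[0, 0, 0], [0, 0, 0], 0],
  [[0, 0, 0], [0, 0, 0], 0],
  [[0, 0, 0], [0, 0, 0], 0],
])

```text
t: 11.42
eef_pos: [0.679, -0.2124, 0.0715]
ee_rot: [3.141, 0.0, -1.572]
force: [0.6, 0.2, -4.5]
width: 0.0615
```

>>> arm_command([
  [[0, 0, 0], [0, 0, 0], 0],
])

```text
t: 11.5
eef_pos: [0.6789, -0.2124, 0.0712]
ee_rot: [3.14, 0.0, -1.572]
force: [0.1, 0.1, -3.5]
width: 0.0614
```

>>> arm_command([
  [[0, 0, 0], [0, 0, 0], 0],
])

```text
t: 11.58
eef_pos: [0.6791, -0.2125, 0.0712]
ee_rot: [3.14, 0.0, -1.571]
force: [-0.0, 0.0, -3.3]
width: 0.0612
```

>>> arm_command([
  [[0, 0, 0], [0, 0, 0], 0],
])

```text
t: 11.67
eef_pos: [0.6793, -0.2125, 0.0714]
ee_rot: [3.14, 0.0, -1.571]
force: [0.6, -0.3, -3.5]
width: 0.0615
```

About 3.6 N, so C is the second heaviest and goes on B next. I'll photograph B in the stand on the way.

>>> arm_command([
  [[0, 0, -30], [0, 0, 0], 0],
  [[0, 0, -35], [0, 0, 0], 0],
  [[0, 0, -35], [0, 0, 0], 0],
  [[0, 0, -29], [0, 0, 0], 0],
  [[-8, 18, 0], [0, 0, 0], 0],
  [[-14, 31, 0], [0, 0, 0], 0],
  [[-14, 31, 0], [0, 0, 0], 0],
  [[-14, 31, 0], [0, 0, 0], 0],
  [[-12, 18, 0], [0, 0, 0], 0],
  [[0, 10, 0], [0, 0, 0], 0],
  [[0, 0, 0], [0, 0, 0], 0],
  [[0, 0, 0], [0, 0, 0], 0],
  [[0, 0, 0], [0, 0, 0], 0],
])

```text
t: 12.75
eef_pos: [0.5416, -0.1508, 0.2013]
ee_rot: [-3.141, -0.0, -1.571]
force: [0.1, 0.3, -4.5]
width: 0.0615
```

Run:
```python
from h import *
s=arm.get_state(); print(s["t"],s["eef_pos"],s["force"])
a=save("wrist","w3.png"); b,g,r=[a[:,:,i].astype(int) for i in (2,1,0)]
m=(b-r>=4)&(b>140)&(b<225)
fitmask(m,.074,s,"lid@.074"); fitmask(m,.052,s,"lid@.052")
cv2.imwrite("pics/w3_l.png",cv2.resize(a[:,:,::-1],(800,600),interpolation=cv2.INTER_CUBIC))
```

```text
12.75 [ 0.541582   -0.15078687  0.20133207] [ 0.13803296  0.34310779 -4.48015154]
lid@.074 [260.1 102.9] hull centre [ 0.5402328 -0.2331577] encl 0.5401 -0.2293 r 0.0314
lid@.074 [413.5 120.5] hull centre [ 0.39135662 -0.21828485] encl 0.3911 -0.2186 r 0.0287
lid@.052 [260.1 102.9] hull centre [ 0.54016757 -0.23371291] encl 0.54 -0.2295 r 0.034
lid@.052 [413.5 120.5] hull centre [ 0.37891757 -0.21760392] encl 0.3786 -0.2179 r 0.0311
```

View pics/w3_l.png

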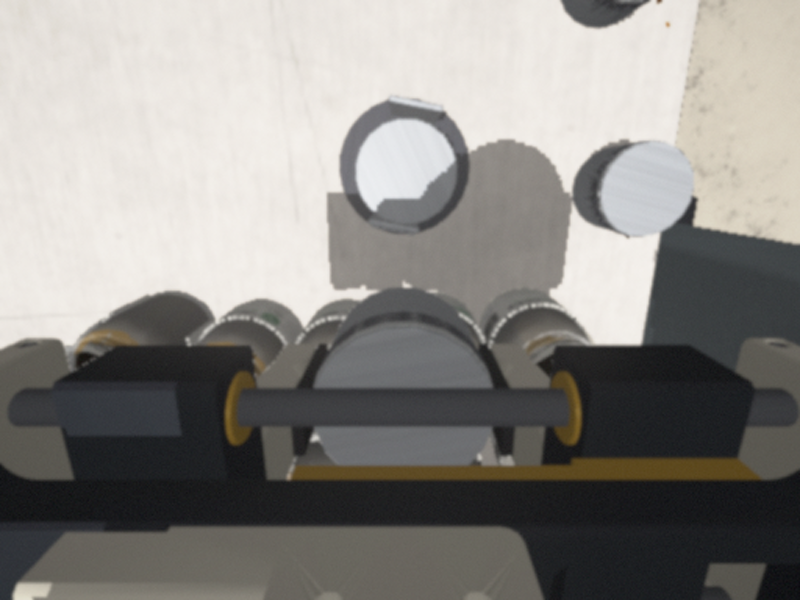

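B sits centred with its lid at about (405,168), which maps to (0.540, −0.2325). I'll place C on it.

>>> arm_command([
  [[15, 1.5, 0], [0, 0, 0], 0],
  [[30, 0, 0], [0, 0, 0], 0],
  [[27, 0, 0], [0, 0, 0], 0],
  [[10, 0, 0], [0, 0, 0], 0],
  [[0, 0, 12], [0, 0, 0], 0],
  [[0, 0, 25], [0, 0, 0], 0],
  [[0, 0, 25], [0, 0, 0], 0],
  [[0, 0, 15], [0, 0, 0], 0],
  [[0, 0, 4], [0, 0, 0], 0],
  [[0, 0, 0], [0, 0, 0], 0],
  [[0, 0, 0], [0, 0, 0], 0],
  [[0, 0, 0], [0, 0, 0], 0],
])

```text
t: 13.8
eef_pos: [0.5403, -0.2327, 0.1214]
ee_rot: [-3.14, -0.001, -1.571]
force: [0.1, -0.3, -2.9]
width: 0.0614
```

>>> arm_command([
  [[0, 0, 1.5], [0, 0, 0], 0],
  [[0, 0, 1], [0, 0, 0], 0],
])

```text
t: 13.97
eef_pos: [0.5398, -0.2326, 0.1186]
ee_rot: [-3.14, -0.0, -1.571]
force: [0.1, -0.8, -4.1]
width: 0.0621
```

>>> arm_command([
  [[0, 0, 1], [0, 0, 0], 0],
  [[0, 0, 1], [0, 0, 0], 0],
])

```text
t: 14.13
eef_pos: [0.5393, -0.2325, 0.116]
ee_rot: [-3.141, -0.0, -1.571]
force: [0.3, 0.1, -3.9]
width: 0.0615
```

>>> arm_command([
  [[0, 0, 1], [0, 0, 0], 0],
  [[0, 0, 0.5], [0, 0, 0], 0],
])

```text
t: 14.3
eef_pos: [0.5391, -0.2325, 0.1141]
ee_rot: [3.142, 0.0, -1.571]
force: [-0.6, 0.3, -3.5]
width: 0.0615
```

>>> arm_command([
  [[0, 0, 0.5], [0, 0, 0], 0],
  [[0, 0, 0.5], [0, 0, 0], 0],
])

```text
t: 14.47
eef_pos: [0.5391, -0.2325, 0.1131]
ee_rot: [3.142, -0.0, -1.571]
force: [0.1, -0.6, -3.4]
width: 0.0615
```

>>> arm_command([
  [[0, 0, 0.5], [0, 0, 0], 0],
  [[0, 0, 0.5], [0, 0, 0], 0],
])

```text
t: 14.63
eef_pos: [0.5392, -0.2325, 0.1121]
ee_rot: [3.142, -0.0, -1.571]
force: [-0.8, 0.5, -4.2]
width: 0.0616
```

>>> arm_command([
  [[0, 0, 0.5], [0, 0, 0], 0],
  [[0, 0, 0.5], [0, 0, 0], 0],
])

```text
t: 14.8
eef_pos: [0.5392, -0.2326, 0.1118]
ee_rot: [-3.141, -0.0, -1.571]
force: [-3.9, 2.6, 6.3]
width: 0.0617
```

>>> arm_command([
  [[0, 0, 0.5], [0, 0, 0], 0],
  [[0, 0, 0.5], [0, 0, 0], 0],
])

```text
t: 14.97
eef_pos: [0.5392, -0.2326, 0.1117]
ee_rot: [-3.141, -0.001, -1.571]
force: [-6.3, 4.7, 15.4]
width: 0.0617
```

>>> arm_command([
  [[0, 0, 0.5], [0, 0, 0], 0],
  [[0, 0, 0.5], [0, 0, 0], 0],
])

```text
t: 15.13
eef_pos: [0.5392, -0.2327, 0.1117]
ee_rot: [-3.141, -0.001, -1.57]
force: [-8.8, 5.8, 22.0]
width: 0.0616
```

Contact came at the expected height. I'll back off 2 mm (until unloaded), then release.

>>> arm_command([
  [[0, 0, -1], [0, 0, 0], 0],
  [[0, 0, -1], [0, 0, 0], 0],
  [[0, 0, 0], [0, 0, 0], 0],
])

```text
t: 15.38
eef_pos: [0.5393, -0.2326, 0.1117]
ee_rot: [-3.141, -0.0, -1.571]
force: [-2.4, 1.8, 5.6]
width: 0.0613
```

>>> arm_command([
  [[0, 0, 0], [0, 0, 0], 0.75],
  [[0, 0, 0], [0, 0, 0], 0.8],
  [[0, 0, 0], [0, 0, 0], 0.85],
  [[0, 0, 0], [0, 0, 0], 1],
  [[0, 0, 0], [0, 0, 0], 1],
  [[0, 0, 0], [0, 0, 0], 1],
  [[0, 0, -15], [0, 0, 0], 1],
  [[0, 0, -25], [0, 0, 0], 1],
  [[0, 0, -30], [0, 0, 0], 1],
  [[0, 0, -30], [0, 0, 0], 1],
  [[0, 0, -10], [0, 0, 0], 1],
  [[0, 0, 0], [0, 0, 0], 1],
  [[0, 0, 0], [0, 0, 0], 1],
])

```text
t: 16.47
eef_pos: [0.5392, -0.2324, 0.2214]
ee_rot: [-3.14, 0.0, -1.571]
force: [-0.5, 0.2, -1.1]
width: 0.0876
```

>>> arm_command([
  [[-3, 32, 0], [0, 0, 0], 1],
  [[-3, 32, 0], [0, 0, 0], 1],
  [[-3, 32, 0], [0, 0, 0], 1],
  [[-3, 32, 0], [0, 0, 0], 1],
  [[-2.5, 32, 0], [0, 0, 0], 1],
  [[0, 0, 15], [0, 0, 0], 1],
  [[0, 0, 30], [0, 0, 0], 1],
  [[0, 0, 35], [0, 0, 0], 1],
  [[0, 0, 30], [0, 0, 0], 1],
  [[0, 0, 30], [0, 0, 0], 1],
  [[0, 0, 20], [0, 0, 0], 1],
  [[0, 0, 15], [0, 0, 0], 1],
  [[0, 0, 7], [0, 0, 0], 1],
  [[0, 0, 0], [0, 0, 0], 1],
  [[0, 0, 0], [0, 0, 0], 1],
])

```text
t: 17.72
eef_pos: [0.3787, -0.2179, 0.0388]
ee_rot: [3.14, 0.0, -1.571]
force: [0.1, 0.6, 0.5]
width: 0.0874
```

>>> arm_command([
  [[0, 0, 0], [0, 0, 0], 0.6],
  [[0, 0, 0], [0, 0, 0], 0.6],
  [[0, 0, 0], [0, 0, 0], 0.6],
  [[0, 0, 0], [0, 0, 0], 0],
  [[0, 0, 0], [0, 0, 0], 0],
  [[0, 0, 0], [0, 0, 0], 0],
])

```text
t: 18.22
eef_pos: [0.3794, -0.218, 0.0397]
ee_rot: [-3.141, -0.0, -1.571]
force: [-1.4, 1.1, 7.9]
width: 0.0613
```

>>> arm_command([
  [[0, 0, -10], [0, 0, 0], 0],
  [[0, 0, -15], [0, 0, 0], 0],
  [[0, 0, -10], [0, 0, 0], 0],
  [[0, 0, 0], [0, 0, 0], 0],
  [[0, 0, 0], [0, 0, 0], 0],
  [[0, 0, 0], [0, 0, 0], 0],
  [[0, 0, 0], [0, 0, 0], 0],
])

```text
t: 18.8
eef_pos: [0.3785, -0.2178, 0.0734]
ee_rot: [3.14, 0.0, -1.572]
force: [-0.1, 0.5, -1.7]
width: 0.0618
```

>>> arm_command([
  [[0, 0, 0], [0, 0, 0], 0],
])

```text
t: 18.88
eef_pos: [0.3786, -0.2179, 0.0735]
ee_rot: [3.14, 0.0, -1.571]
force: [0.5, -0.5, -2.7]
width: 0.0613
```

>>> arm_command([
  [[0, 0, 0], [0, 0, 0], 0],
])

```text
t: 18.97
eef_pos: [0.3788, -0.2179, 0.0736]
ee_rot: [3.14, 0.0, -1.571]
force: [-0.1, -0.1, -2.0]
width: 0.0615
```

>>> arm_command([
  [[0, 0, 0], [0, 0, 0], 0],
])

```text
t: 19.05
eef_pos: [0.379, -0.2179, 0.0738]
ee_rot: [3.141, 0.0, -1.571]
force: [-0.2, 0.8, -1.6]
width: 0.0615
```

>>> arm_command([
  [[0, 0, 0], [0, 0, 0], 0],
])

```text
t: 19.13
eef_pos: [0.379, -0.2179, 0.0739]
ee_rot: [3.141, 0.0, -1.571]
force: [-0.4, 0.5, -0.5]
width: 0.062
```

>>> arm_command([
  [[0, 0, 0], [0, 0, 0], 0],
])

```text
t: 19.22
eef_pos: [0.3791, -0.2179, 0.0741]
ee_rot: [3.141, 0.0, -1.571]
force: [-0.7, -0.7, -1.2]
width: 0.0613
```

>>> arm_command([
  [[0, 0, 0], [0, 0, 0], 0],
])

```text
t: 19.3
eef_pos: [0.3791, -0.2179, 0.0741]
ee_rot: [3.141, 0.0, -1.571]
force: [-0.1, 0.2, -1.8]
width: 0.0612
```

>>> arm_command([
  [[0, 0, 0], [0, 0, 0], 0],
])

```text
t: 19.38
eef_pos: [0.3791, -0.2179, 0.0742]
ee_rot: [3.142, -0.0, -1.571]
force: [-0.3, 0.1, -1.7]
width: 0.0614
```

>>> arm_command([
  [[0, 0, 0], [0, 0, 0], 0],
])

```text
t: 19.47
eef_pos: [0.3791, -0.2179, 0.0742]
ee_rot: [-3.142, 0.0, -1.571]
force: [0.5, -0.0, -1.5]
width: 0.0612
```

>>> arm_command([
  [[0, 0, 0], [0, 0, 0], 0],
])

```text
t: 19.55
eef_pos: [0.3792, -0.2179, 0.0742]
ee_rot: [-3.141, 0.0, -1.571]
force: [-0.0, 0.4, -2.0]
width: 0.0618
```

>>> arm_command([
  [[0, 0, 0], [0, 0, 0], 0],
])

```text
t: 19.63
eef_pos: [0.3792, -0.2179, 0.0742]
ee_rot: [-3.142, -0.0, -1.571]
force: [-0.3, -0.2, -1.6]
width: 0.0615
```

>>> arm_command([
  [[0, 0, 0], [0, 0, 0], 0],
])

```text
t: 19.72
eef_pos: [0.3791, -0.2179, 0.0742]
ee_rot: [-3.142, 0.0, -1.571]
force: [-0.3, 0.3, -1.6]
width: 0.0613
```

>>> arm_command([
  [[0, 0, 0], [0, 0, 0], 0],
])

```text
t: 19.8
eef_pos: [0.3792, -0.2179, 0.0742]
ee_rot: [-3.142, 0.0, -1.571]
force: [0.3, -0.3, -1.7]
width: 0.0614
```

A reads 1.66 ± 0.15 N over 13 readings (about 0.17 kg), which makes it third. I'll carry it up and check C's placement from above on the way.

>>> arm_command([
  [[0, 0, -20], [0, 0, 0], 0],
  [[0, 0, -35], [0, 0, 0], 0],
  [[0, 0, -35], [0, 0, 0], 0],
  [[0, 0, -35], [0, 0, 0], 0],
  [[0, 0, -30], [0, 0, 0], 0],
  [[0, 0, -16], [0, 0, 0], 0],
  [[-6, -15, 0], [0, 0, 0], 0],
  [[-13, -30, 0], [0, 0, 0], 0],
  [[-13, -30, 0], [0, 0, 0], 0],
  [[-13, -30, 0], [0, 0, 0], 0],
  [[-13, -30, 0], [0, 0, 0], 0],
  [[-10, -16, 0], [0, 0, 0], 0],
  [[0, -10, 0], [0, 0, 0], 0],
  [[0, 0, 0], [0, 0, 0], 0],
  [[0, 0, 0], [0, 0, 0], 0],
  [[0, 0, 0], [0, 0, 0], 0],
])

```text
t: 21.13
eef_pos: [0.5392, -0.1503, 0.2446]
ee_rot: [3.14, 0.0, -1.572]
force: [-0.2, -0.6, -1.9]
width: 0.0615
```

Run:
```python
from h import *
s=arm.get_state(); print(s["t"],s["eef_pos"],s["force"])
a=save("wrist","w4.png"); b,g,r=[a[:,:,i].astype(int) for i in (2,1,0)]
fitmask((b-r>=4)&(b>140)&(b<225),.1257,s,"lid bright")
cv2.imwrite("pics/w4_l.png",cv2.resize(a[:,:,::-1],(800,600),interpolation=cv2.INTER_CUBIC))
```

```text
21.1333 [ 0.53922481 -0.15027763  0.2445531 ] [-0.20690866 -0.58919126 -1.90465644]
lid bright [381.7   6. ] hull centre [ 0.4347517 -0.3103174] encl 0.4348 -0.3158 r 0.0196
lid bright [271.1  97.7] hull centre [ 0.53674394 -0.2353271 ] encl 0.5395 -0.2329 r 0.031
```

View pics/w4_l.png

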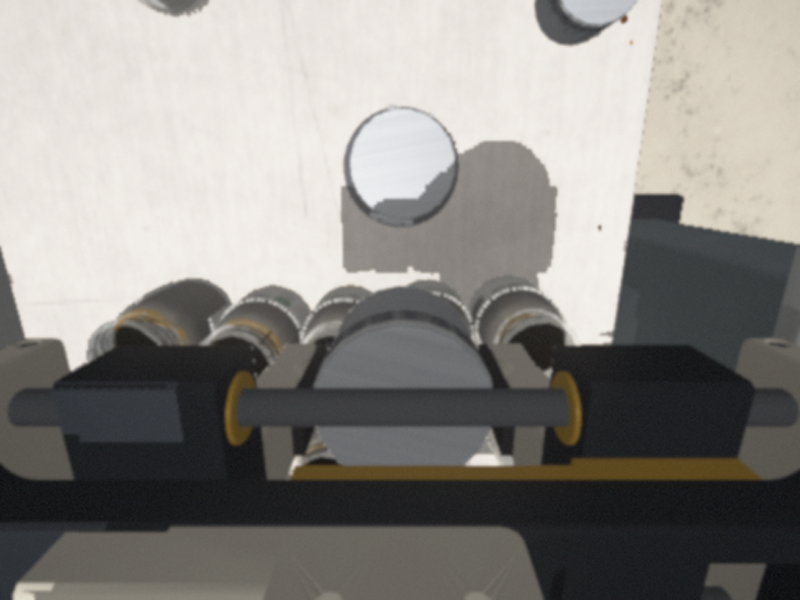

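C's lid is at (402,165), which maps to (0.5395, −0.2329) with radius 31 mm. It is well centred and level. Placing A.

>>> arm_command([
  [[15, 0, 0], [0, 0, 0], 0],
  [[30, 0, 0], [0, 0, 0], 0],
  [[27, 0, 0], [0, 0, 0], 0],
  [[10, 0, 0], [0, 0, 0], 0],
  [[0, 0, 10], [0, 0, 0], 0],
  [[0, 0, 22], [0, 0, 0], 0],
  [[0, 0, 22], [0, 0, 0], 0],
  [[0, 0, 14], [0, 0, 0], 0],
  [[0, 0, 5], [0, 0, 0], 0],
  [[0, 0, 0], [0, 0, 0], 0],
  [[0, 0, 0], [0, 0, 0], 0],
  [[0, 0, 0], [0, 0, 0], 0],
  [[0, 0, 0], [0, 0, 0], 0],
])

```text
t: 22.27
eef_pos: [0.5408, -0.232, 0.1734]
ee_rot: [-3.139, -0.0, -1.571]
force: [-0.2, 0.6, -1.9]
width: 0.0615
```

>>> arm_command([
  [[0, 0, 1], [0, 0, 0], 0],
  [[0, 0, 1], [0, 0, 0], 0],
])

```text
t: 22.43
eef_pos: [0.5405, -0.232, 0.1708]
ee_rot: [-3.14, -0.0, -1.571]
force: [0.2, 1.4, -2.2]
width: 0.0613
```

>>> arm_command([
  [[0, 0, 0.5], [0, 0, 0], 0],
  [[0, 0, 0.5], [0, 0, 0], 0],
])

```text
t: 22.6
eef_pos: [0.5401, -0.232, 0.1692]
ee_rot: [-3.142, 0.0, -1.571]
force: [0.2, 1.5, -1.4]
width: 0.0614
```

>>> arm_command([
  [[0, 0, 0.5], [0, 0, 0], 0],
  [[0, 0, 0.5], [0, 0, 0], 0],
])

```text
t: 22.77
eef_pos: [0.5401, -0.232, 0.1681]
ee_rot: [3.142, -0.0, -1.571]
force: [0.6, 0.2, -2.2]
width: 0.0617
```

>>> arm_command([
  [[0, 0, 0.5], [0, 0, 0], 0],
  [[0, 0, 0.5], [0, 0, 0], 0],
])

```text
t: 22.93
eef_pos: [0.5401, -0.232, 0.1671]
ee_rot: [3.142, 0.0, -1.571]
force: [-0.4, 0.0, -1.8]
width: 0.0614
```

>>> arm_command([
  [[0, 0, 0.5], [0, 0, 0], 0],
  [[0, 0, 0.5], [0, 0, 0], 0],
])

```text
t: 23.1
eef_pos: [0.5401, -0.232, 0.1661]
ee_rot: [3.142, 0.0, -1.571]
force: [-0.6, 0.6, -1.5]
width: 0.0614
```

>>> arm_command([
  [[0, 0, 0.5], [0, 0, 0], 0],
  [[0, 0, 0.5], [0, 0, 0], 0],
])

```text
t: 23.27
eef_pos: [0.5402, -0.2321, 0.1655]
ee_rot: [-3.141, -0.0, -1.571]
force: [-2.0, 1.2, 4.2]
width: 0.0616
```

>>> arm_command([
  [[0, 0, 0.5], [0, 0, 0], 0],
  [[0, 0, 0], [0, 0, 0], 0],
])

```text
t: 23.43
eef_pos: [0.5402, -0.2321, 0.1655]
ee_rot: [-3.141, -0.0, -1.571]
force: [-1.8, 1.3, 4.4]
width: 0.0619
```

Contact at 0.1655 m, as predicted (0.1654 m). Releasing.

>>> arm_command([
  [[0, 0, 0], [0, 0, 0], 0.75],
  [[0, 0, 0], [0, 0, 0], 0.8],
  [[0, 0, 0], [0, 0, 0], 0.85],
  [[0, 0, 0], [0, 0, 0], 1],
  [[0, 0, 0], [0, 0, 0], 1],
  [[0, 0, 0], [0, 0, 0], 1],
  [[0, 0, -15], [0, 0, 0], 1],
  [[0, 0, -25], [0, 0, 0], 1],
  [[0, 0, -25], [0, 0, 0], 1],
  [[0, 0, -20], [0, 0, 0], 1],
  [[0, 0, 0], [0, 0, 0], 1],
  [[0, 0, 0], [0, 0, 0], 1],
])

```text
t: 24.43
eef_pos: [0.5407, -0.2321, 0.2509]
ee_rot: [-3.139, -0.0, -1.571]
force: [-0.4, -0.2, -1.2]
width: 0.0876
```

>>> arm_command([
  [[13, 13.5, 0], [0, 0, 0], 1],
  [[25, 26, 0], [0, 0, 0], 1],
  [[25, 26, 0], [0, 0, 0], 1],
  [[25, 26, 0], [0, 0, 0], 1],
  [[25, 26, 0], [0, 0, 0], 1],
  [[16, 17, 0], [0, 0, 0], 1],
  [[0, 0, 20], [0, 0, 0], 1],
  [[0, 0, 35], [0, 0, 0], 1],
  [[0, 0, 35], [0, 0, 0], 1],
  [[0, 0, 35], [0, 0, 0], 1],
  [[0, 0, 35], [0, 0, 0], 1],
  [[0, 0, 20], [0, 0, 0], 1],
  [[0, 0, 15], [0, 0, 0], 1],
  [[0, 0, 10], [0, 0, 0], 1],
  [[0, 0, 0], [0, 0, 0], 1],
  [[0, 0, 0], [0, 0, 0], 1],
])

```text
t: 25.77
eef_pos: [0.4053, -0.3608, 0.0442]
ee_rot: [3.14, 0.0, -1.571]
force: [0.2, -0.4, 0.9]
width: 0.0874
```

Grip D, lift it 15 mm, and take several readings.

>>> arm_command([
  [[0, 0, 5], [0, 0, 0], 1],
  [[0, 0, 0], [0, 0, 0], 0.6],
  [[0, 0, 0], [0, 0, 0], 0.6],
  [[0, 0, 0], [0, 0, 0], 0.6],
  [[0, 0, 0], [0, 0, 0], 0],
  [[0, 0, 0], [0, 0, 0], 0],
  [[0, 0, 0], [0, 0, 0], 0],
  [[0, 0, 0], [0, 0, 0], 0],
])

```text
t: 26.43
eef_pos: [0.4057, -0.361, 0.0401]
ee_rot: [-3.141, -0.0, -1.571]
force: [-1.8, 1.6, 5.6]
width: 0.0613
```

>>> arm_command([
  [[0, 0, -8], [0, 0, 0], 0],
  [[0, 0, -7], [0, 0, 0], 0],
  [[0, 0, 0], [0, 0, 0], 0],
  [[0, 0, 0], [0, 0, 0], 0],
  [[0, 0, 0], [0, 0, 0], 0],
  [[0, 0, 0], [0, 0, 0], 0],
  [[0, 0, 0], [0, 0, 0], 0],
  [[0, 0, 0], [0, 0, 0], 0],
])

```text
t: 27.1
eef_pos: [0.4054, -0.3609, 0.0544]
ee_rot: [3.141, 0.0, -1.571]
force: [-0.5, -0.5, -0.5]
width: 0.0619
```

>>> arm_command([
  [[0, 0, 0], [0, 0, 0], 0],
])

```text
t: 27.18
eef_pos: [0.4054, -0.3609, 0.0544]
ee_rot: [3.141, 0.0, -1.571]
force: [-0.2, -0.1, -0.7]
width: 0.0616
```

>>> arm_command([
  [[0, 0, 0], [0, 0, 0], 0],
])

```text
t: 27.27
eef_pos: [0.4055, -0.3609, 0.0545]
ee_rot: [3.141, 0.0, -1.571]
force: [0.2, 0.1, -1.3]
width: 0.0618
```

>>> arm_command([
  [[0, 0, 0], [0, 0, 0], 0],
])

```text
t: 27.35
eef_pos: [0.4055, -0.3609, 0.0545]
ee_rot: [3.141, 0.0, -1.571]
force: [-0.7, -0.3, -1.0]
width: 0.0619
```

>>> arm_command([
  [[0, 0, 0], [0, 0, 0], 0],
])

```text
t: 27.43
eef_pos: [0.4056, -0.3609, 0.0546]
ee_rot: [3.141, 0.0, -1.571]
force: [-0.4, -0.7, -0.4]
width: 0.0615
```

>>> arm_command([
  [[0, 0, 0], [0, 0, 0], 0],
])

```text
t: 27.52
eef_pos: [0.4056, -0.361, 0.0546]
ee_rot: [3.142, 0.0, -1.571]
force: [0.6, -0.4, -0.9]
width: 0.0618
```

>>> arm_command([
  [[0, 0, 0], [0, 0, 0], 0],
])

```text
t: 27.6
eef_pos: [0.4056, -0.3609, 0.0547]
ee_rot: [3.142, 0.0, -1.571]
force: [-0.9, -0.6, -0.9]
width: 0.0613
```

>>> arm_command([
  [[0, 0, 0], [0, 0, 0], 0],
])

```text
t: 27.68
eef_pos: [0.4056, -0.361, 0.0547]
ee_rot: [-3.142, -0.0, -1.571]
force: [0.1, 0.1, -1.1]
width: 0.0614
```

>>> arm_command([
  [[0, 0, 0], [0, 0, 0], 0],
])

```text
t: 27.77
eef_pos: [0.4056, -0.3609, 0.0547]
ee_rot: [3.142, 0.0, -1.571]
force: [-0.2, -0.3, -0.6]
width: 0.0615
```

>>> arm_command([
  [[0, 0, 0], [0, 0, 0], 0],
])

```text
t: 27.85
eef_pos: [0.4056, -0.3609, 0.0547]
ee_rot: [-3.142, 0.0, -1.571]
force: [1.4, -0.2, -0.7]
width: 0.0612
```

D weighs about 0.8 N, which confirms it as the lightest. I'll set it back down.

>>> arm_command([
  [[0, 0, 7], [0, 0, 0], 0],
  [[0, 0, 5], [0, 0, 0], 0],
  [[0, 0, 1], [0, 0, 0], 0],
  [[0, 0, 1], [0, 0, 0], 0],
  [[0, 0, 0.5], [0, 0, 0], 0],
  [[0, 0, 0], [0, 0, 0], 0],
])

```text
t: 28.35
eef_pos: [0.4052, -0.3608, 0.0402]
ee_rot: [3.141, 0.0, -1.571]
force: [-0.7, 0.4, 0.2]
width: 0.0613
```

>>> arm_command([
  [[0, 0, 0], [0, 0, 0], 0],
  [[0, 0, 0], [0, 0, 0], 0],
])

```text
t: 28.52
eef_pos: [0.4055, -0.361, 0.0402]
ee_rot: [3.141, 0.0, -1.571]
force: [-1.0, 1.0, 1.9]
width: 0.0616
```

>>> arm_command([
  [[0, 0, 0], [0, 0, 0], 0.75],
  [[0, 0, 0], [0, 0, 0], 0.8],
  [[0, 0, 0], [0, 0, 0], 0.85],
  [[0, 0, 0], [0, 0, 0], 1],
  [[0, 0, 0], [0, 0, 0], 1],
  [[0, 0, 0], [0, 0, 0], 1],
  [[0, 0, -15], [0, 0, 0], 1],
  [[0, 0, -25], [0, 0, 0], 1],
  [[0, 0, -30], [0, 0, 0], 1],
  [[0, 0, -35], [0, 0, 0], 1],
  [[0, 0, -35], [0, 0, 0], 1],
  [[0, 0, -35], [0, 0, 0], 1],
  [[0, 0, -35], [0, 0, 0], 1],
  [[0, 0, -35], [0, 0, 0], 1],
  [[0, 0, -15], [0, 0, 0], 1],
  [[0, 0, 0], [0, 0, 0], 1],
])

```text
t: 29.85
eef_pos: [0.407, -0.362, 0.3051]
ee_rot: [-3.135, -0.004, -1.571]
force: [0.1, -0.0, -1.1]
width: 0.0877
```

>>> arm_command([
  [[-20, -13, 0], [0, 0, 0], 1],
  [[-30, -19, 0], [0, 0, 0], 1],
  [[-30, -19, 0], [0, 0, 0], 1],
  [[-30, -19, 0], [0, 0, 0], 1],
  [[-30, -19, 0], [0, 0, 0], 1],
  [[-30, -19, 0], [0, 0, 0], 1],
  [[-30, -19, 0], [0, 0, 0], 1],
  [[-11, -7, 0], [0, 0, 0], 1],
  [[0, 0, 0], [0, 0, 0], 1],
  [[0, 0, 0], [0, 0, 0], 1],
  [[0, 0, 0], [0, 0, 0], 1],
])

```text
t: 30.77
eef_pos: [0.5392, -0.1503, 0.2998]
ee_rot: [3.141, -0.0, -1.571]
force: [-0.1, -0.5, 1.7]
width: 0.0876
```

Run:
```python
from h import *
s=arm.get_state(); print(s["t"],s["eef_pos"],s["force"])
a=save("wrist","w5.png"); b,g,r=[a[:,:,i].astype(int) for i in (2,1,0)]
m=(b-r>=4)&(b>140)&(b<235)
fitmask(m,.1777,s,"top@.178"); fitmask(m,.052,s,"@.052")
c=save("scene","s5.png")[0:140,110:350,::-1]
out=np.full((600,800,3),0,np.uint8); out[:,:,:]=0
w=cv2.resize(a[:,:,::-1],(400,300)); c=cv2.resize(c,(514,300),interpolation=cv2.INTER_CUBIC)
out[:300,:400]=w; out[300:,:514]=c; cv2.imwrite("pics/f.png",out)
```

```text
30.7667 [ 0.53920269 -0.15029862  0.29976728] [-0.10299292 -0.4672755   1.72008793]
top@.178 [362.7  12.8] hull centre [ 0.44908434 -0.30580208] encl 0.4491 -0.3145 r 0.0204
top@.178 [261.8  97.1] hull centre [ 0.53826493 -0.2342361 ] encl 0.5396 -0.2313 r 0.0306
@.052 [362.7  12.8] hull centre [ 0.40557858 -0.34446472] encl 0.4056 -0.3573 r 0.0302
@.052 [261.8  97.1] hull centre [ 0.53797144 -0.23822165] encl 0.5399 -0.2339 r 0.0453
```

View pics/f.png

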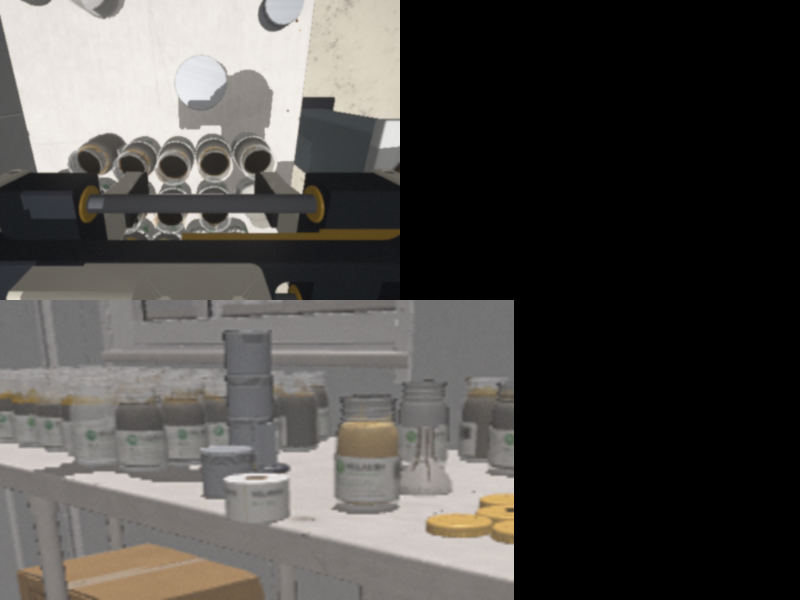

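The picture shows a square, upright stack of three: the top lid is at (202,82) in the wrist half, with the column at (248,330–460) in the scene half. D stands upright at (228,470), and the roll, jars and funnel look unmoved. The arm touches nothing, so I'm handing in.

```bash
python3 -c "
from station import arm
print(arm.job_done())"
```

```text
the job is handed in; nothing more can be done
None
```

The three heaviest tins are stacked on the cork seat in order, and the lightest is back on the bench. I handed the job in at about 31 s of the 72 s allowed; no verdict was reported.

| Tin | Measured weight | Where it is now |
|---|---|---|
| B | about 5.8 N | bottom, on the cork seat |
| C | about 3.6 N | middle |
| A | about 1.7 N | top |
| D | about 0.8 N | on the bench at about (0.406, −0.361) m, roughly 0.19 m from the stand |

- **Letters:** they are my own labels for the tins, not necessarily the task's tin names.
- **Placing:** I felt for the seat and found it about 22 mm up. Each tin was set down slowly until it touched. The first press peaked at about 44 N vertically at the wrist while I felt for the seat, and I eased it off before letting go.
- **Last checks:** the top lid measured (0.5396, −0.231) m against a stand axis of about (0.540, −0.232) m. The final view showed the stack square and upright, D standing, and the visible jars, funnel and roll where they were. The arm was clear of everything.
- **Disagreements:** the overhead camera placed things about 4–6 mm further ahead in x than the wrist camera did. I trusted the wrist camera, and the grasps agreed with it. The last force reading was +1.7 N in z with nothing touching the arm; that is slightly more than the other unloaded readings (about 1 N).

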